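Rack the orange colour tile

ROBOT

A 6-joint arm with a two-finger parallel gripper is mounted at the origin on the work surface. World frame = base frame: x ahead of the robot, y to its left, z up, the work surface at z = 0. Lengths are in mm, angles in degrees, forces in N, time in s.
With the tool pointing down it reaches from about 300 to 850 mm from the base axis. Payload 4.2 kg.
Tool frame: the origin (TCP) lies midway between the tips of the shut fingers; the grasp point (between the pads) lies 19 mm behind it; y points along the fingers, z is the direction in which the jaws open and shut, and the axes are right-handed (so a half turn about y gives the same grasp; the last joint's range is limited). The gripper opens to 91 mm and grips with 3 to 60 N. Pads are 32 mm wide; open, the fingers measure 118 mm over their backs; the gripper's body (76 mm by 178 mm) begins 60 mm behind the grasp point.
Start: joints at [69.729, 18.312, 89.639, -0, 72.044, -1.146], TCP at [188.393, 543.278, 213.976] pointing down, gripper open.
Joint ranges: [-177.97, 177.97], [-48.28, 115.42], [12.27, 149.76], [-77.06, 257.06], [2.81, 150.46], [-146.56, 146.56]. Speed limits (degrees/s): [147.25, 147.25, 180, 180, 180, 180].

INTERFACE

Orientations are given as [roll, pitch, yaw] about the fixed x, y, z axes, in that order (R = Rz(yaw) Ry(pitch) Rx(roll)).
In Python, from workcell import env gives the robot as it stands.
- The arm moves only by the shell command python3 -m handwheel 'ROWS' [FORCE]. ROWS is JSON, a list of rows, each a list of 3 entries, a list of its own where there are three numbers: the opening, from 0 (shut) to 1 (fully open), then the shift along the tool's x, y, z in mm, then the turn, a rotation vector about the tool's x, y, z in degrees. A call has exactly 10 rows; each row shifts and turns the commanded pose from where the row before left it, along the tool's axes as they then stand; what a row does not reach is not made up. A row lasts 1/12 s, in which the tool goes at most 41.7 mm and 7.16 degrees, less where a joint would pass 70% of its speed; a pose out of reach is approached as far as the arm can. A call is refused whole if a number of a shift passes 41.7 or a number of a turn 7.16, either way. A call with a gripper value outside its range is refused whole. The fingers move at their own pace and stop on an object; FORCE is the grip in N (left out, the last holds). Time passes only in rows, so rows that do not move let the fingers close, or fill a call up. It gives the time, the measured TCP pose, the force and the opening at its end, in the units of the state.
- env.state(): the state, without advancing time (a new reading comes with each control period).
- env.grab_frame(name): name is "scene" or "top" or "wrist"; returns the picture (384x512x3 uint8, red, green, blue); there is no depth.
- env.camera_info(name): a dict with "fx", "fy", "cx", "cy" (pixels), "camera_from_world" (4x4, takes a point from world to camera coordinates); the wrist camera has in their place "mount" (4x4, takes a point from camera to tool coordinates, whose origin is the TCP and whose axes are the tool frame's). Camera axes: x right, y down, z forward; pixel columns grow to the right and rows downward; lengths in mm; the calibration is good to about 2 mm. A picture is of the moment at which its call begins: read the wrist's pose just before it. camera_info takes no time and is no camera call.
- env.job_done(): hands the job in, once; it reports no verdict.
Trained networks look in the newest picture that a camera, given by its name, has taken for a name from the list of things; names that differ only in an ending like _2 or _b are one class to them, and where a whole thing is asked for, a point or a joint stands for the part that bears it (a point fixed in the world has none). Each returns a list of dicts, best first, with "p" (0 to 1); they miss things now and then, are a little off and sometimes report something else, mostly with a low value. They report only what shows in the picture. A call takes as long as a camera call. They do not tell look-alikes from the thing itself.
- env.masks_of(camera, label): "region" (384x512 bool, what is visible of it) and "location" ([column, row] in pixels, amid what is visible of it).
The state is a dict: "time_s": time; "qpos": joint angles; "qvel": joint speeds; "effort": joint torques, N m; "ee_pos": TCP position; "ee_rot": TCP orientation; "force": force on the tool from outside, world axes, zero at the start; "torque": the same for the moment, N m; "gripper_width": finger opening in mm.
Only numpy, scipy, OpenCV 4.12 (cv2) and the standard library are available. Lean on these libraries where they do the work, as an engineer would, in place of code of your own. Each camera call takes 0.05 s, during which the arm holds its last target.

TASK

The colour reference tiles have dried. Lift the orange tile out of the white drying stand and stand it upright on its edge in the empty slot of the metal rack, the slot with the orange clips at its ends, all the way down; let go of it there. Leave the green and the blue tile in the drying stand.

Things in the scene. Friction and masses are not known exactly. Their poses are not given: they have to be found in the camera images.
- tile_orange: Loose orange ceramic tile, 160 g, 8 mm thick (its x), 70 wide (y), 120 tall (z). Origin: centre of its lower edge, z up the tile. Starts in one of three bays of the fixed white drying stand, lower edge 30 mm above the bench, top leaning 20 deg from vertical to its own -x side (roughly towards the robot). Its upper 50 mm are free on both faces: grip across the thickness there, tool tilted in line, draw out along z.
- slot_marker: Two orange clips on the side rails of the fixed metal rack, marking the empty one of 3 slots (60 mm apart). Origin: centre of that slot's floor, 12 mm above bench; x across the slot (tile thickness), y along it, z up. Slot 16 mm wide, flared to 35 mm at its mouth 57 mm above the floor; 100 mm long between the clips, which rise 25 mm above the floor. Short tiles in the other slots rise 55 mm. Either way round will do.
- tile_green: Green tile, same size, origin, axes and lean as the orange one, in another bay of the drying stand; the bays lie side by side, 100 mm apart along the tiles' y. Stays there.
- tile_blue: Blue tile, same size, origin, axes and lean as the orange one, in another bay. Stays there. In each bay two thin steel rods behind the tile (-x side), 24 mm either side of its middle, reach 68 mm up along it; a lip in front is 10 mm high.
Not all that is in view belongs to the job. There is more than one size of the tile_orange; the job needs the middle-sized.

How it is judged:
By the outcome, as a careful person would: the job done as asked, in the order asked, and still so for the second after the job is handed in, with the robot touching nothing.
It also fails if it takes over 35 s, if anything falls off the work surface, if the arm or the gripper's body presses on something with over 40 N, if the wrist force passes 120 N, or if a joint passes its speed limit or range.

## Working session

There is one attempt and no reset: what is moved stays moved. The work goes in short steps, Python scripts to look and compute and a shell command to move; the robot and the scene stay as the last step left them, time stands still between calls to the robot, and variables do not carry over. Pictures are saved under pics/ and viewed, and the job is handed in when it is done.

```bash
mkdir -p pics; ls; python3 - <<'E'
from workcell import env
import cv2,json
s=env.state(); print({k:s[k] for k in('time_s','ee_pos','ee_rot','force','gripper_width')})
for c in("scene","top","wrist"):
    im=env.grab_frame(c); cv2.imwrite(f"pics/{c}0.png",im[:,:,::-1])
    print(c,env.camera_info(c))
    for l in("tile_orange","slot_marker","tile_green","tile_blue"):
        print(c,l,[(round(d['p'],2),d['location'],int(d['region'].sum())) for d in env.masks_of(c,l)])
E
```

```text
pics
{'time_s': 0.0, 'ee_pos': array([188.2237134 , 542.78292456, 213.12933349]), 'ee_rot': array([-9.01002181e+01,  2.27762850e-03, -1.91264533e+01]), 'force': array([-0.28885442, -0.97247651, -0.31534286]), 'gripper_width': 91.38696141476673}
scene {'fx': 404.7596373284349, 'fy': 404.7596373284349, 'cx': 246.1315445772095, 'cy': 198.4840506716104, 'camera_from_world': array([[-6.05892570e-01,  7.95534036e-01,  4.44866010e-03,
         2.75143617e+02],
       [ 4.83470292e-01,  3.72648731e-01, -7.92079163e-01,
        -2.47067970e+02],
       [-6.31783721e-01, -4.77764085e-01, -6.10402170e-01,
         1.26251043e+03],
       [ 0.00000000e+00,  0.00000000e+00,  0.00000000e+00,
         1.00000000e+00]])}
scene tile_orange [(0.96, [335.6, 189.8], 694), (0.89, [207.2, 257.0], 717), (0.73, [257.5, 181.5], 1687)]
scene slot_marker [(0.5, [147.6, 189.2], 281)]
scene tile_green [(0.84, [297.7, 199.2], 2046)]
scene tile_blue [(0.73, [349.1, 217.2], 2323)]
top {'fx': 465.70052432095093, 'fy': 465.70052432095093, 'cx': 256.0238879099351, 'cy': 195.27100048152647, 'camera_from_world': array([
[... 441 characters left out ...]
p slot_marker [(0.6, [380.3, 180.5], 215)]
top tile_green [(0.57, [196.6, 200.2], 316)]
top tile_blue [(0.63, [151.6, 199.0], 371), (0.5, [195.6, 199.9], 345)]
wrist {'fx': 316.10327165004713, 'fy': 316.10327165004713, 'cx': 257.2509649877161, 'cy': 191.1916895125098, 'mount': array([[ 4.75216056e-04,  9.58442796e-01,  2.85284388e-01,
        -8.10095475e+01],
       [ 7.82278956e-04, -2.85284689e-01,  9.58442504e-01,
        -1.70292142e+02],
       [ 9.99999581e-01, -2.32295294e-04, -8.85341494e-04,
        -2.20954788e-01],
       [ 0.00000000e+00,  0.00000000e+00,  0.00000000e+00,
         1.00000000e+00]])}
wrist tile_orange []
wrist slot_marker []
wrist tile_green []
wrist tile_blue []
```

View pics/scene0.png

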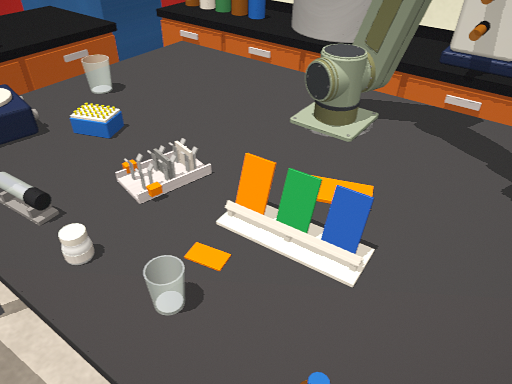

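View pics/top0.png

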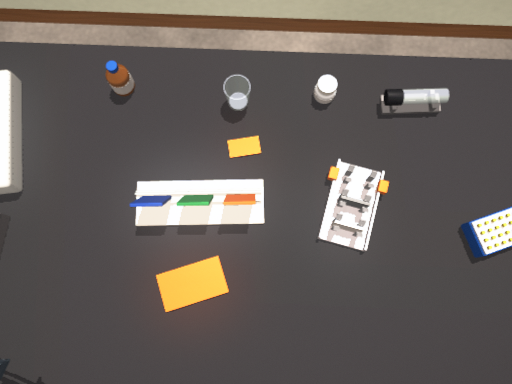

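View pics/wrist0.png

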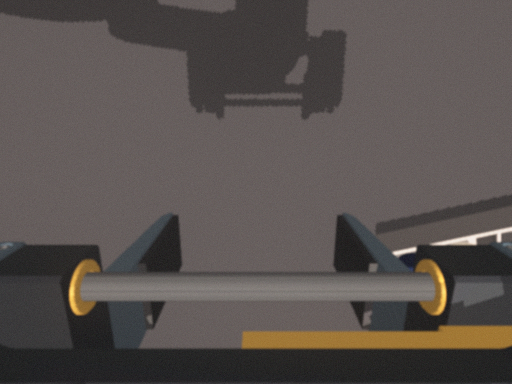

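The orange tile sits in the stand's left bay (scene ~255,183; top ~240,200). The loose orange plates (scene 207,257 and 338,190) are the other sizes. The clips are at top (334,173) and (384,186).

```bash
python3 - <<'E'
import cv2
a=cv2.imread('pics/scene0.png')[140:280,110:380]; cv2.imwrite('pics/sz.png',cv2.resize(a,None,fx=2.9,fy=2.9,interpolation=cv2.INTER_CUBIC))
a=cv2.imread('pics/top0.png')[130:260,120:400]; cv2.imwrite('pics/tz.png',cv2.resize(a,None,fx=2.8,fy=2.8,interpolation=cv2.INTER_CUBIC))
a=cv2.imread('pics/scene0.png')[135:205,105:220]; cv2.imwrite('pics/rz.png',cv2.resize(a,None,fx=6,fy=6,interpolation=cv2.INTER_CUBIC))
E
```

```text
(no output)
```

View pics/sz.png

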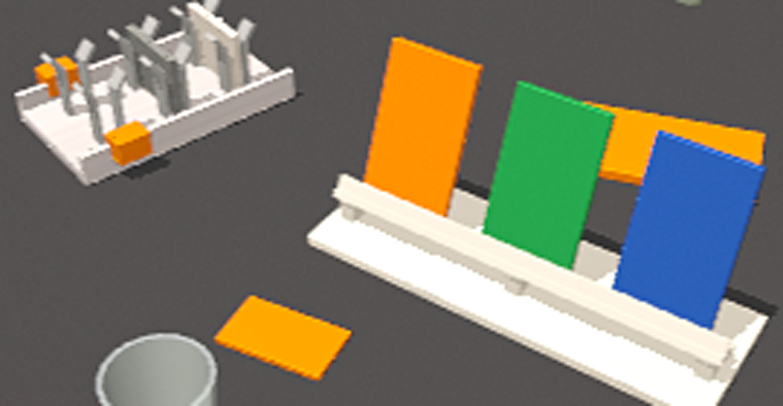

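View pics/tz.png

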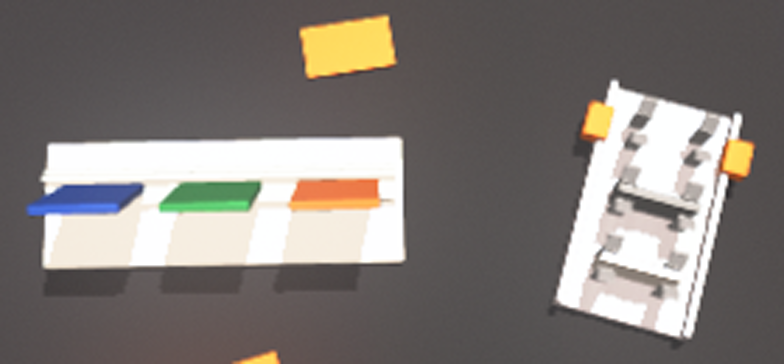

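View pics/rz.png

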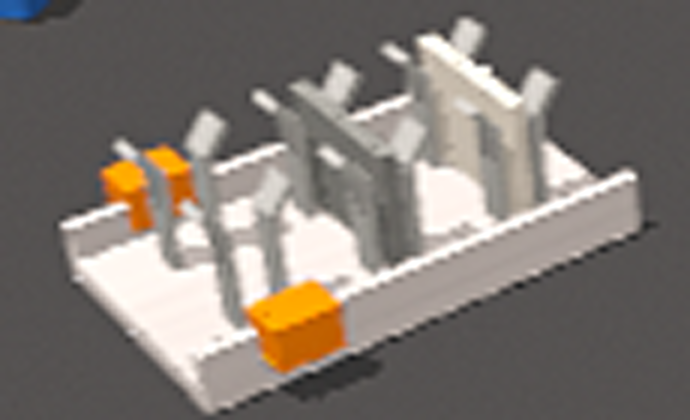

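```bash
cat > h.py <<'E'
import numpy as np, cv2
from scipy.spatial.transform import Rotation as R
from scipy.optimize import minimize, least_squares
import pickle,os
def cams():
    from workcell import env
    return {c:env.camera_info(c) for c in("scene","top")}
def proj(C,P):
    P=np.atleast_2d(P); M=C['camera_from_world']; q=P@M[:3,:3].T+M[:3,3]
    return np.c_[C['fx']*q[:,0]/q[:,2]+C['cx'],C['fy']*q[:,1]/q[:,2]+C['cy']]
def tilepts(x,y,yaw,h0=0,lean=-20,z=30,h1=120):
    Rm=R.from_euler('xyz',[0,lean,yaw],degrees=True)
    L=np.array([[a,b,c] for a in(-4,4) for b in(-35,35) for c in(h0,h1)],float)
    return Rm.apply(L)+[x,y,z]
def render(C,P,box,S=4):
    x0,y0,x1,y1=box
    p=(proj(C,P)-[x0,y0]+.5)*S-.5
    hull=cv2.convexHull(p.astype(np.float32))
    im=np.zeros(((y1-y0)*S,(x1-x0)*S),np.uint8)
    cv2.fillConvexPoly(im,np.round(hull*16).astype(np.int32),255,shift=4)
    return cv2.resize(im,(x1-x0,y1-y0),interpolation=cv2.INTER_AREA)/255.
def huemask(f,lo,hi,box,smin=110,vmin=60):
    x0,y0,x1,y1=box
    h=cv2.cvtColor(cv2.imread(f)[y0:y1,x0:x1],cv2.COLOR_BGR2HSV)
    return ((h[...,0]>=lo)&(h[...,0]<=hi)&(h[...,1]>smin)&(h[...,2]>vmin)).astype(float)
E
python3 - <<'E'
from h import *
C=cams()
hue={'o':(3,25),'g':(50,85),'b':(100,130)}
B={'scene':{'o':(225,148,283,220),'g':(268,160,326,240),'b':(312,178,375,262)},
   'top':{'o':(218,185,262,212),'g':(170,185,218,212),'b':(124,185,176,212)}}
M={c:{k:huemask(f'pics/{c}0.png',*hue[k],B[c][k]) for k in 'ogb'} for c in B}
# remove orange plate pieces in green/blue boxes not needed (hue)
for c in M: print(c,{k:int(M[c][k].sum()) for k in M[c]})
off={'o':0,'g':1,'b':2}
def cost(p,ks,cs):
    x,y,yaw,hs,ht=p; e=0
    d=R.from_euler('z',yaw,degrees=True).apply([0,100,0])
    for k in ks:
        q=np.array([x,y,0])+off[k]*d
        for c in cs:
            h=hs if c=='scene' else ht
            e+=np.abs(render(C[c],tilepts(q[0],q[1],yaw,np.clip(h,0,110)),B[c][k])-M[c][k]).sum()
    return e
for ks in('ogb','o'):
  for cs in(('scene','top'),('scene',),('top',)):
    best=None
    for x0 in(470,500,530,560):
     for y0 in(-20,20,60):
      r=minimize(cost,[x0,y0,0,25,25],args=(ks,cs),method='Nelder-Mead',options=dict(initial_simplex=np.array([[x0,y0,0,25,25]]+[[x0+25*(i==0),y0+25*(i==1),6*(i==2),25+10*(i==3),25+10*(i==4)] for i in range(5)]),maxiter=400))
      if best is None or r.fun<best.fun: best=r
    print(ks,cs,best.x.round(2),round(best.fun,1))
# clips
uv={}
for c,b in(('scene',[(118,155,140,178),(143,178,166,200)]),('top',[(326,163,342,183),(376,176,394,196)])):
    uv[c]=[]
    for bb in b:
        m=huemask(f'pics/{c}0.png',3,25,bb); ys,xs=np.nonzero(m); uv[c].append((xs.mean()+bb[0],ys.mean()+bb[1])); print(c,bb,m.sum(),uv[c][-1])
# scene far clip(left) <-> ?
for i in(0,1):
  for j in(0,1):
    f=lambda P:np.r_[proj(C['scene'],P)[0]-uv['scene'][i],proj(C['top'],P)[0]-uv['top'][j]]
    r=least_squares(f,[550,-250,20]); print(i,j,r.x.round(1),r.fun.round(2))
E
```

```text
scene {'o': 1714, 'g': 1895, 'b': 2244}
top {'o': 330, 'g': 117, 'b': 310}
ogb ('scene', 'top') [554.66  82.13   3.03  10.35  23.77] 535.4
ogb ('scene',) [554.63  82.26   3.06  10.07  35.06] 216.4
ogb ('top',) [555.66  82.65   3.21  20.6   27.79] 311.7
o ('scene', 'top') [554.59  82.09   2.92   9.79  12.16] 76.1
o ('scene',) [553.88  81.75   3.07   8.95   3.84] 46.7
o ('top',) [554.47  82.31   3.15  15.85  10.31] 25.3
scene (118, 155, 140, 178) 110.0 (np.float64(129.16363636363636), np.float64(165.3090909090909))
scene (143, 178, 166, 200) 175.0 (np.float64(154.14857142857142), np.float64(188.77714285714285))
top (326, 163, 342, 183) 129.0 (np.float64(332.5658914728682), np.float64(172.97674418604652))
top (376, 176, 394, 196) 144.0 (np.float64(382.80555555555554), np.float64(186.42361111111111))
0 0 [ 627.4 -154.3   82.1] [13.53  3.02 11.02 -9.95]
0 1 [ 588.7 -259.    28.5] [ 0.25  0.06  0.19 -0.18]
1 0 [ 617.8 -138.    28. ] [ 0.2   0.04  0.17 -0.15]
1 1 [ 577.4 -247.7  -34.5] [-14.13  -3.14 -10.83   9.74]
```

```bash
python3 - <<'E'
from h import *
C=cams()
B={'scene':[(116,152,142,180),(142,176,168,202)],'top':[(322,160,346,186),(372,174,398,200)]}
M={c:[huemask(f'pics/{c}0.png',3,25,b) for b in B[c]] for c in B}
def box(x,y,yaw,a,b,w,z0,z1,s):
    L=np.array([[i,s*j,k] for i in(-w,w) for j in(a,b) for k in(z0,z1)],float)
    return R.from_euler('z',yaw,degrees=True).apply(L)+[x,y,0]
def cost(p,cs):
    e=0
    for c in cs:
        for n in(0,1):
            s=(-1 if n==0 else 1) if c=='scene' else (1 if n==0 else -1)
            if c=='scene' and n==0: continue   # occluded by rail/post
            e+=np.abs(render(C[c],box(*p[:6],p[6],37,s),B[c][n])-M[c][n]).sum()
    return e
def nm(f,x0,st,cs):
    r=minimize(f,x0,args=(cs,),method='Nelder-Mead',options=dict(initial_simplex=np.vstack([x0]+[np.array(x0)+np.eye(len(x0))[i]*st[i] for i in range(len(x0))]),maxiter=1500))
    return minimize(f,r.x,args=(cs,),method='Nelder-Mead',options=dict(initial_simplex=np.vstack([r.x]+[r.x-np.eye(len(x0))[i]*st[i]*.5 for i in range(len(x0))]),maxiter=1500))
best=None
for cs in(('scene','top'),):
  r=nm(cost,[603,-198.5,-13.5,54,68,8,20],[6,6,4,4,-4,3,-6],cs); print(cs,r.x.round(2),r.fun,[m.sum() for c in cs for m in M[c]])
p=r.x
for c,f,b in(('scene',6,(105,135,220,205)),('top',6,(310,150,400,260))):
    a=cv2.imread(f'pics/{c}0.png')[b[1]:b[3],b[0]:b[2]]; f=6 if c=='scene' else 5
    a=cv2.resize(a,None,fx=f,fy=f,interpolation=cv2.INTER_CUBIC)
    Rz=R.from_euler('z',p[2],degrees=True)
    T=lambda L:np.round((proj(C[c],Rz.apply(np.array(L,float))+[p[0],p[1],0])-b[:2]+.5)*f).astype(int)
    for s in(1,-1):
        q=T([[i,s*j,k] for i in(-p[5],p[5]) for j in(p[3],p[4]) for k in(p[6],37)])
        cv2.polylines(a,[cv2.convexHull(q)],1,(255,0,0),1)
    cv2.polylines(a,[T([[-8,-50,12],[8,-50,12],[8,50,12],[-8,50,12]])],1,(0,0,255),1)
    cv2.polylines(a,[T([[-17.5,-50,69],[17.5,-50,69],[17.5,50,69],[-17.5,50,69]])],1,(0,160,0),1)
    for k in(60,120,-60,-120):
        cv2.polylines(a,[T([[k,-35,67],[k,35,67]])],0,(255,0,255),1)
    cv2.imwrite(f'pics/ov_{c}.png',a)
E
```

```text
('scene', 'top') [ 603.39 -198.36  -13.43   51.78   71.92   13.9    17.81] 51.47450980392156 [np.float64(110.0), np.float64(175.0), np.float64(129.0), np.float64(144.0)]
```

View pics/ov_scene.png

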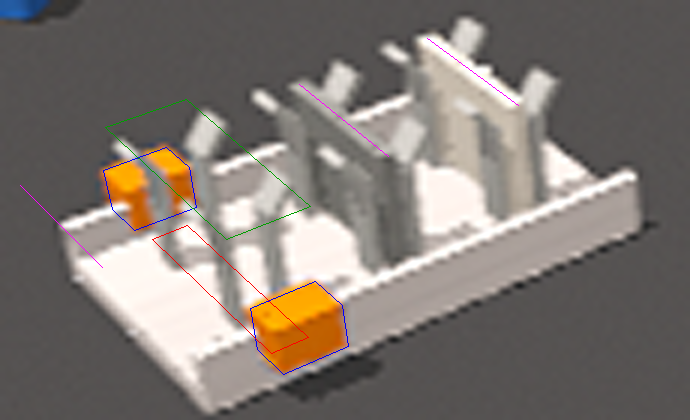

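View pics/ov_top.png

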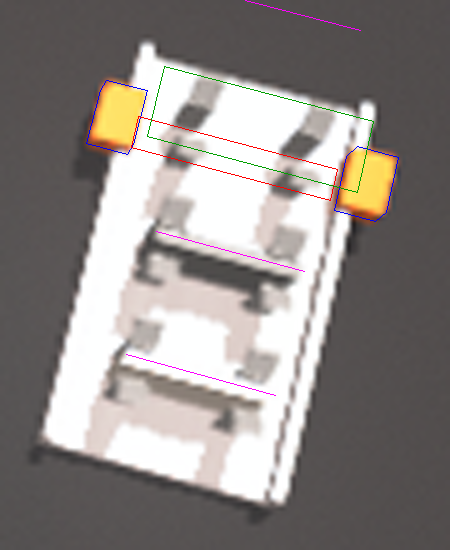

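The overlay matches: tile at about (554.6, 82.2), yaw 3°. The slot is at about (603.4, -198.4), yaw -13.4°. Next, a planner that works out row values.

```bash
cat >> h.py <<'E'
TILE=np.array([554.6,82.2,30.]); TYAW=3.0; SLOT=np.array([603.4,-198.4,12.]); SYAW=-13.4
def tool(Rt):  # tile axes matrix -> tool matrix: y=-tz, z=tx, x=-ty
    return np.c_[-Rt[:,1],-Rt[:,2],Rt[:,0]]
def tilepose(h): 
    Rt=R.from_euler('xyz',[0,-20,TYAW],degrees=True).as_matrix(); return TILE+Rt[:,2]*h, tool(Rt)
def slotpose(h,dx=0,dy=0):
    Rt=R.from_euler('xyz',[0,0,SYAW],degrees=True).as_matrix(); return SLOT+Rt@[dx,dy,h], tool(Rt)
def cur():
    from workcell import env
    s=env.state(); return np.array(s['ee_pos']),R.from_euler('xyz',s['ee_rot'],degrees=True).as_matrix(),s
def plan(p0,R0,p1,R1,N):
    W=R.from_matrix(R0.T@R1).as_rotvec(); w=W/N
    A=sum(R.from_rotvec(k*w).as_matrix() for k in range(N))
    s=np.linalg.solve(A,R0.T@(p1-p0)); return s,np.degrees(w)
def sim(p,Rm,rows):
    out=[]
    for s,w in rows:
        p=p+Rm@np.array(s,float); Rm=Rm@R.from_rotvec(np.radians(w)).as_matrix(); out.append(p)
    return p,Rm,out
def show(p0,R0,p1,R1,N):
    s,w=plan(p0,R0,p1,R1,N); print('N',N,'shift',s.round(2),'turn',w.round(3))
    _,_,o=sim(p0,R0,[(s,w)]*N); print([x.round(0).astype(int).tolist() for x in o[::max(1,N//5)]])
E
python3 - <<'E'
from h import *
p,Rm,s=cur(); print(s['time_s'])
p=np.array([188.393,543.278,213.976]); Rm=R.from_euler('xyz',[-90,0,-19.13],degrees=True).as_matrix()
p1,R1=tilepose(185); print(p1)
show(p,Rm,p1,R1,20)
# two-stage: pure yaw with turning first
E
```

```text
0.75
[491.41298793  78.88850902 203.84313485]
N 20 shift [29.19  1.06 -3.05] turn [ 0.88   3.357 -0.592]
[[215, 531, 213], [313, 466, 211], [393, 381, 211], [451, 279, 210], [484, 167, 208]]
```

```bash
python3 -m handwheel '[[1,[29.2,1,-3],[0.88,3.36,-0.59]],[1,[29.2,1,-3],[0.88,3.36,-0.59]],[1,[29.2,1,-3],[0.88,3.36,-0.59]],[1,[29.2,1,-3],[0.88,3.36,-0.59]],[1,[29.2,1,-3],[0.88,3.36,-0.59]],[1,[29.2,1,-3],[0.88,3.36,-0.59]],[1,[29.2,1,-3],[0.88,3.36,-0.59]],[1,[29.2,1,-3],[0.88,3.36,-0.59]],[1,[29.2,1,-3],[0.88,3.36,-0.59]],[1,[29.2,1,-3],[0.88,3.36,-0.59]]]' 20
python3 -m handwheel '[[1,[29.2,1,-3],[0.88,3.36,-0.59]],[1,[29.2,1,-3],[0.88,3.36,-0.59]],[1,[29.2,1,-3],[0.88,3.36,-0.59]],[1,[29.2,1,-3],[0.88,3.36,-0.59]],[1,[29.2,1,-3],[0.88,3.36,-0.59]],[1,[29.2,1,-3],[0.88,3.36,-0.59]],[1,[29.2,1,-3],[0.88,3.36,-0.59]],[1,[29.2,1,-3],[0.88,3.36,-0.59]],[1,[29.2,1,-3],[0.88,3.36,-0.59]],[1,[29.2,1,-3],[0.88,3.36,-0.59]]]'
python3 - <<'E'
from h import *
from workcell import env
p,Rm,s=cur(); print(s['time_s'],s['ee_rot'],p,s['qpos'])
im=env.grab_frame('wrist'); cv2.imwrite('pics/w1.png',im[:,:,::-1])
p,Rm,s=cur(); print(p,s['ee_rot'])
# overlay predicted tile
I=env.camera_info('wrist'); M=I['mount']; 
P=tilepts(TILE[0],TILE[1],TYAW)
t=(P-p)@Rm; c=(t-M[:3,3])@M[:3,:3]
uv=np.c_[I['fx']*c[:,0]/c[:,2]+I['cx'],I['fy']*c[:,1]/c[:,2]+I['cy']]; print(uv.round(0).tolist(), c[:,2].round(0))
a=im[:,:,::-1].copy(); cv2.polylines(a,[cv2.convexHull(uv.astype(np.float32)).astype(int)],1,(255,0,255),1); cv2.imwrite('pics/w1o.png',a)
p1,R1=tilepose(125); show(p,Rm,p1,R1,10)
p1,R1=tilepose(79); show(p,Rm,p1,R1,10)
E
```

```text
time_s: 1.58
ee_pos: [411.0, 355.9, 211.3]
ee_rot: [-79.9, -3.0, -53.3]
force: [-0.4, 1.4, -0.1]
gripper_width: 91.3
time_s: 2.42
ee_pos: [492.1, 77.9, 205.2]
ee_rot: [-69.9, 0.1, -87.2]
force: [0.4, 0.6, -0.0]
gripper_width: 91.1
2.4167 [-6.99307117e+01  7.26294830e-02 -8.72040098e+01] [492.08699048  77.89788628 205.15553664] [  9.07616473   2.25054438 114.66052296  -3.0463037   43.16394058
   8.14922456]
[490.48591046  74.25318389 204.16976056] [-7.00697155e+01 -8.60443674e-02 -8.74303061e+01]
[[255.0, 195.0], [254.0, 239.0], [255.0, 135.0], [253.0, 154.0], [262.0, 194.0], [264.0, 239.0], [262.0, 135.0], [264.0, 154.0]] [373. 258. 353. 238. 373. 258. 353. 238.]
N 10 shift [-0.47  6.07  0.1 ] turn [ 0.007 -0.038  0.023]
[[493, 75, 198], [497, 76, 187], [501, 77, 176], [505, 78, 164], [510, 79, 153]]
N 10 shift [-0.48 10.67  0.1 ] turn [ 0.007 -0.038  0.023]
[[494, 75, 194], [502, 76, 174], [509, 77, 154], [516, 79, 134], [524, 80, 114]]
```

View pics/w1o.png

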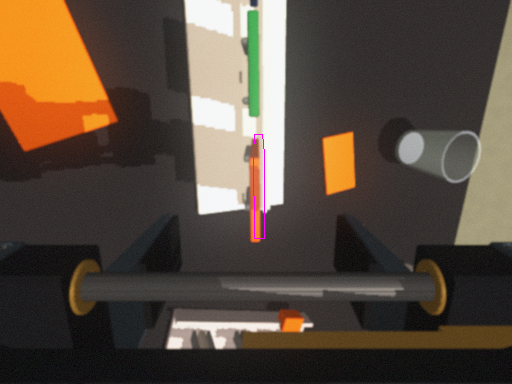

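The tile appears about 5 px left of the prediction, but I used a pose read while the arm was still settling. I'll measure again now it's still.

```bash
cat >> h.py <<'E'
def wproj(P,p,Rm):
    from workcell import env
    I=env.camera_info('wrist'); M=I['mount']; t=(np.atleast_2d(P)-p)@Rm; c=(t-M[:3,3])@M[:3,:3]
    return np.c_[I['fx']*c[:,0]/c[:,2]+I['cx'],I['fy']*c[:,1]/c[:,2]+I['cy']]
E
python3 - <<'E'
from h import *
from workcell import env
p,Rm,s=cur(); im=env.grab_frame('wrist'); cv2.imwrite('pics/w2.png',im[:,:,::-1]); print(p,s['ee_rot'],s['qvel'].round(2))
a=cv2.resize(im[:,:,::-1][120:250,190:320],None,fx=4,fy=4,interpolation=cv2.INTER_CUBIC)
for k in(0,1):
    q=np.array([TILE[0],TILE[1],0])+k*R.from_euler('z',TYAW,degrees=True).apply([0,100,0])
    uv=(wproj(tilepts(q[0],q[1],TYAW),p,Rm)-[190,120]+.5)*4
    print(uv.round(0).tolist())
    for i,j in((1,3),(3,7),(7,5),(5,1),(0,1),(2,3),(4,5),(6,7)): cv2.line(a,uv[i].astype(int),uv[j].astype(int),(255,0,255),1)
cv2.imwrite('pics/w2o.png',a)
E
```

```text
[490.48591046  74.25318389 204.16976056] [-7.00697155e+01 -8.60443674e-02 -8.74303061e+01] [ 4.08  0.99 -1.13  1.71  2.61  0.97]
[[264.0, 300.0], [259.0, 477.0], [262.0, 61.0], [256.0, 137.0], [291.0, 300.0], [299.0, 476.0], [290.0, 60.0], [298.0, 136.0]]
[[261.0, -51.0], [254.0, -28.0], [258.0, -334.0], [250.0, -464.0], [290.0, -51.0], [298.0, -28.0], [289.0, -334.0], [298.0, -464.0]]
```

View pics/w2o.png

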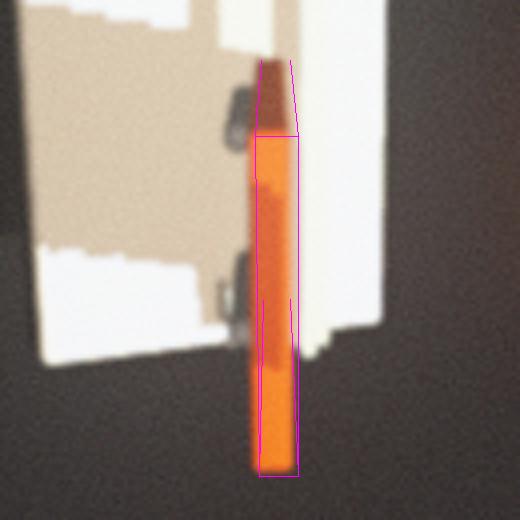

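```bash
python3 -m handwheel '[[1,[0,10,0],[0,0,0]],[1,[0,10,0],[0,0,0]],[1,[0,10,0],[0,0,0]],[1,[0,10,0],[0,0,0]],[1,[0,8,0],[0,0,0]],[1,[0,4,0],[0,0,0]],[1,[0,2,0],[0,0,0]],[1,[0,0,0],[0,0,0]],[1,[0,0,0],[0,0,0]],[1,[0,0,0],[0,0,0]]]'
python3 - <<'E'
from h import *
from workcell import env
p,Rm,s=cur(); im=env.grab_frame('wrist'); cv2.imwrite('pics/w3.png',im[:,:,::-1]); print(s['time_s'],p,s['ee_rot'],s['qvel'].round(2))
p1,R1=tilepose(79); show(p,Rm,p1,R1,10)
a=cv2.resize(im[:,:,::-1][120:290,180:340],None,fx=3.5,fy=3.5,interpolation=cv2.INTER_CUBIC)
uv=(wproj(tilepts(TILE[0],TILE[1],TYAW),p,Rm)-[180,120]+.5)*3.5
for i,j in((1,3),(3,7),(7,5),(5,1),(0,1),(2,3),(4,5),(6,7)): cv2.line(a,uv[i].astype(int),uv[j].astype(int),(255,0,255),1)
cv2.imwrite('pics/w3o.png',a)
E
```

```text
time_s: 3.35
ee_pos: [510.5, 80.4, 154.6]
ee_rot: [-70.0, 0.1, -87.0]
force: [-0.3, 0.8, -0.8]
gripper_width: 91.0
3.35 [510.51299178  80.37884213 154.61484388] [-6.99663615e+01  5.32035044e-02 -8.70364622e+01] [-0.06 -0.17 -0.13  0.04 -0.03  0.03]
N 10 shift [ 0.05  5.32 -0.12] turn [-0.003 -0.005 -0.004]
[[512, 80, 150], [516, 81, 140], [519, 81, 129], [522, 81, 119], [526, 81, 109]]
```

View pics/w3o.png

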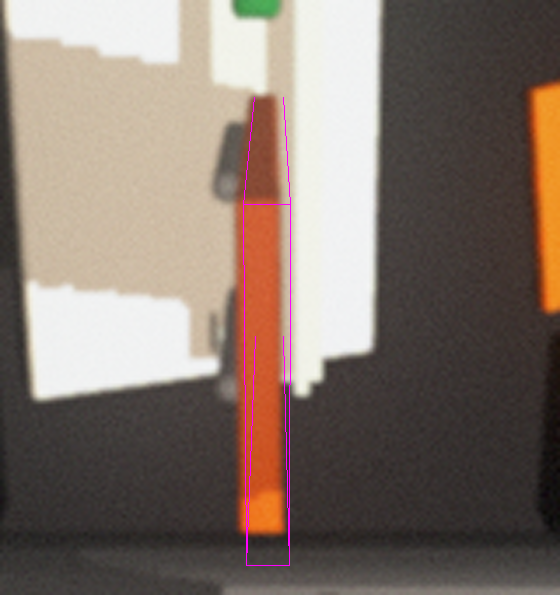

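The wrist view puts the tile 1.4 mm to -z of the prediction. I'll shift -2 mm in z in total and go down 53 mm.

```bash
python3 -m handwheel '[[1,[0,8,-1],[0,0,0]],[1,[0,8,-1],[0,0,0]],[1,[0,8,0],[0,0,0]],[1,[0,8,0],[0,0,0]],[1,[0,8,0],[0,0,0]],[1,[0,7,0],[0,0,0]],[1,[0,4,0],[0,0,0]],[1,[0,2,0],[0,0,0]],[1,[0,0,0],[0,0,0]],[1,[0,0,0],[0,0,0]]]'
python3 -m handwheel '[[0,[0,0,0],[0,0,0]],[0,[0,0,0],[0,0,0]],[0,[0,0,0],[0,0,0]],[0,[0,0,0],[0,0,0]],[0,[0,0,0],[0,0,0]],[0,[0,0,0],[0,0,0]],[0,[0,0,0],[0,0,0]],[0,[0,0,0],[0,0,0]],[0,[0,0,0],[0,0,0]],[0,[0,0,0],[0,0,0]]]' 25
```

```text
time_s: 4.23
ee_pos: [526.6, 81.2, 103.7]
ee_rot: [-70.0, 0.0, -87.0]
force: [0.5, 0.1, -0.1]
gripper_width: 91.0
time_s: 5.07
ee_pos: [526.5, 81.2, 103.6]
ee_rot: [-70.0, 0.0, -87.0]
force: [0.0, 0.5, -0.6]
gripper_width: 27.5
```

```bash
python3 -m handwheel '[[0,[0,0,0],[0,0,0]],[0,[0,0,0],[0,0,0]],[0,[0,0,0],[0,0,0]],[0,[0,0,0],[0,0,0]],[0,[0,0,0],[0,0,0]],[0,[0,0,0],[0,0,0]],[0,[0,0,0],[0,0,0]],[0,[0,0,0],[0,0,0]],[0,[0,0,0],[0,0,0]],[0,[0,0,0],[0,0,0]]]' 25
python3 - <<'E'
from h import *
from workcell import env
p,Rm,s=cur(); im=env.grab_frame('scene'); cv2.imwrite('pics/s3.png',cv2.resize(im[120:290,160:400,::-1],None,fx=3,fy=3)); print(s['time_s'],p,s['ee_rot'],s['gripper_width'],s['force'])
E
```

```text
time_s: 5.9
ee_pos: [526.7, 81.2, 103.8]
ee_rot: [-70.0, 0.0, -87.0]
force: [1.4, 0.2, -0.9]
gripper_width: 7.5
5.9 [526.743854    81.17354654 103.76222635] [-6.99840864e+01  4.72228639e-02 -8.70379076e+01] 7.509174744435561 [ 1.36230127  0.17436459 -0.92381567]
```

View pics/s3.png

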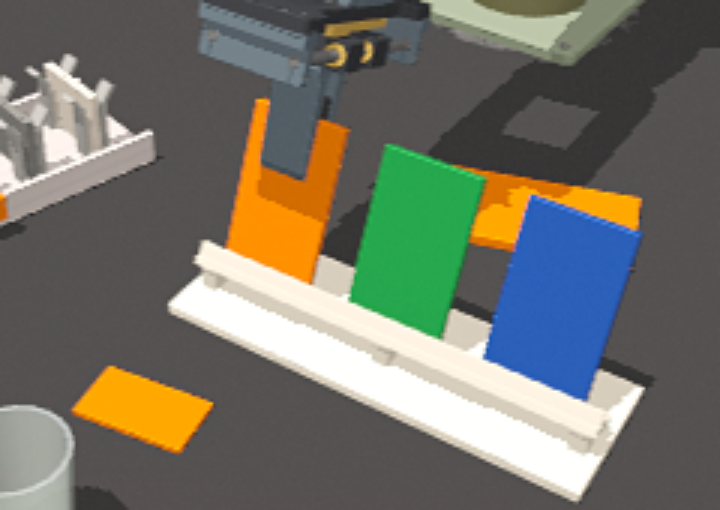

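Gripped in the middle of the upper part, opening 7.5 mm. Drawing out along the tile.

```bash
python3 -m handwheel '[[0,[0,-4,0],[0,0,0]],[0,[0,-8,0],[0,0,0]],[0,[0,-14,0],[0,0,0]],[0,[0,-18,0],[0,0,0]],[0,[0,-20,0],[0,0,0]],[0,[0,-20,0],[0,0,0]],[0,[0,-20,0],[0,0,0]],[0,[0,-16,0],[0,0,0]],[0,[0,-10,0],[0,0,0]],[0,[0,-5,0],[0,0,0]]]' 35
python3 - <<'E'
from h import *
from workcell import env
p,Rm,s=cur(); im=env.grab_frame('scene'); cv2.imwrite('pics/s4.png',im[:,:,::-1]); print(s['time_s'],p,s['ee_rot'],s['gripper_width'],s['force'])
p=np.array([526.7,81.2,103.8])-135*Rm[:,1]; print(p)
p1,R1=slotpose(79+170); print(p1); show(p,Rm,p1,R1,17)
E
```

```text
time_s: 6.78
ee_pos: [479.1, 78.6, 232.0]
ee_rot: [-70.0, 0.1, -87.1]
force: [-0.4, -0.7, -1.3]
gripper_width: 8.0
6.7833 [479.1243714   78.61295871 232.02313764] [-7.00042456e+01  6.55347593e-02 -8.70502415e+01] 7.991924631462168 [-0.40653765 -0.68397681 -1.27241266]
[480.60531237  78.67951164 230.66184182]
[ 603.4 -198.4  261. ]
N 17 shift [15.67 -0.32  8.83] turn [-1.168  0.951 -0.172]
[[490, 63, 234], [515, 17, 243], [539, -31, 249], [561, -80, 255], [581, -130, 258], [598, -181, 261]]
```

View pics/s4.png

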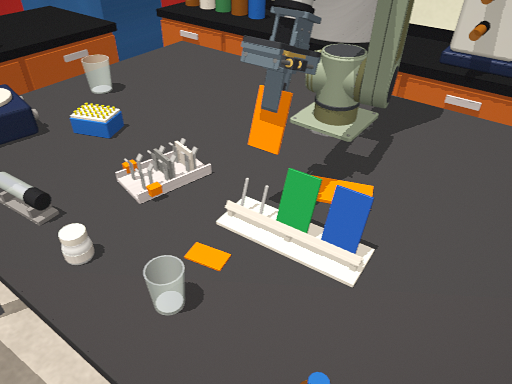

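```bash
python3 - <<'E'
from h import *
p,Rm,s=cur()
p=np.array([479.1,78.6,232.0]); p1,R1=slotpose(79+125); print(p1); show(p,Rm,p1,R1,17)
E
```

```text
[ 603.4 -198.4  216. ]
N 17 shift [15.7   2.39  8.41] turn [-1.17   0.951 -0.172]
[[489, 63, 233], [516, 17, 233], [540, -31, 232], [563, -80, 229], [582, -130, 224], [599, -181, 218]]
```

```bash
python3 -m handwheel '[[0,[15.7,2.4,8.4],[-1.17,0.95,-0.17]],[0,[15.7,2.4,8.4],[-1.17,0.95,-0.17]],[0,[15.7,2.4,8.4],[-1.17,0.95,-0.17]],[0,[15.7,2.4,8.4],[-1.17,0.95,-0.17]],[0,[15.7,2.4,8.4],[-1.17,0.95,-0.17]],[0,[15.7,2.4,8.4],[-1.17,0.95,-0.17]],[0,[15.7,2.4,8.4],[-1.17,0.95,-0.17]],[0,[15.7,2.4,8.4],[-1.17,0.95,-0.17]],[0,[15.7,2.4,8.4],[-1.17,0.95,-0.17]],[0,[15.7,2.4,8.4],[-1.17,0.95,-0.17]]]'
python3 -m handwheel '[[0,[15.7,2.4,8.4],[-1.17,0.95,-0.17]],[0,[15.7,2.4,8.4],[-1.17,0.95,-0.17]],[0,[15.7,2.4,8.4],[-1.17,0.95,-0.17]],[0,[15.7,2.4,8.4],[-1.17,0.95,-0.17]],[0,[15.7,2.4,8.4],[-1.17,0.95,-0.17]],[0,[8,1.2,4.2],[-1,0.5,-0.1]],[0,[7.7,1.2,4.2],[-0.17,0.45,-0.1]],[0,[0,0,0],[0,0,0]],[0,[0,0,0],[0,0,0]],[0,[0,0,0],[0,0,0]]]'
python3 -m handwheel '[[0,[0,0,0],[0,0,0]],[0,[0,0,0],[0,0,0]],[0,[0,0,0],[0,0,0]],[0,[0,0,0],[0,0,0]],[0,[0,0,0],[0,0,0]],[0,[0,0,0],[0,0,0]],[0,[0,0,0],[0,0,0]],[0,[0,0,0],[0,0,0]],[0,[0,0,0],[0,0,0]],[0,[0,0,0],[0,0,0]]]'
python3 - <<'E'
from h import *
from workcell import env
p,Rm,s=cur(); print(s['time_s'],p,s['ee_rot'],s['gripper_width'],s['force'])
for c in('scene','top','wrist'):
    im=env.grab_frame(c); cv2.imwrite(f'pics/{c}5.png',im[:,:,::-1])
p1,R1=slotpose(79+125); show(p,Rm,p1,R1,10)
E
cd pics; python3 -c "
import cv2,numpy as np
a=cv2.resize(cv2.imread('scene5.png')[60:220,90:250],None,fx=2.5,fy=2.5,interpolation=2)
b=cv2.resize(cv2.imread('top5.png')[130:290,290:450],None,fx=2.5,fy=2.5,interpolation=2)
cv2.imwrite('c5.png',np.hstack([a,b]))"
```

```text
time_s: 7.67
ee_pos: [563.2, -80.8, 226.0]
ee_rot: [-82.0, 0.7, -96.7]
force: [0.5, 0.3, -1.8]
gripper_width: 7.9
time_s: 8.5
ee_pos: [599.2, -180.2, 216.6]
ee_rot: [-88.9, 0.2, -102.4]
force: [-0.1, 0.4, -1.5]
gripper_width: 8.2
time_s: 9.33
ee_pos: [599.7, -181.1, 216.5]
ee_rot: [-88.9, 0.1, -102.4]
force: [-0.3, 0.3, -2.4]
gripper_width: 7.5
9.3333 [ 599.67883156 -181.14806271  216.47268886] [ -88.88370576    0.12384366 -102.41842225] 7.526336769310053 [-0.28118758  0.28609571 -2.42151587]
N 10 shift [1.6  0.05 0.75] turn [-0.112  0.098 -0.013]
[[600, -183, 216], [601, -186, 216], [602, -190, 216], [602, -193, 216], [603, -197, 216]]
```

View pics/c5.png

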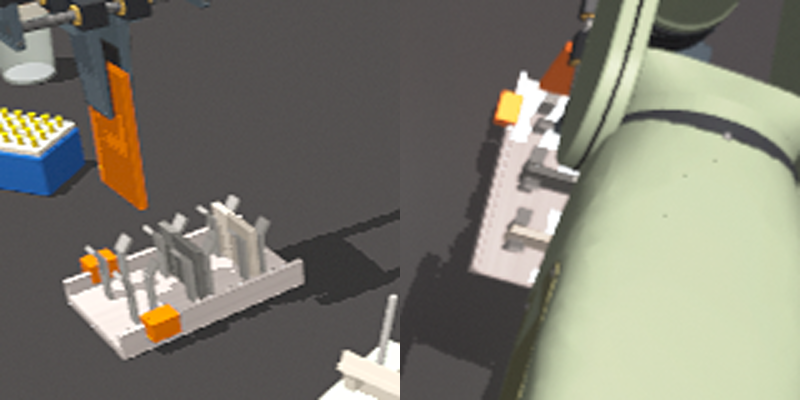

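View pics/wrist5.png

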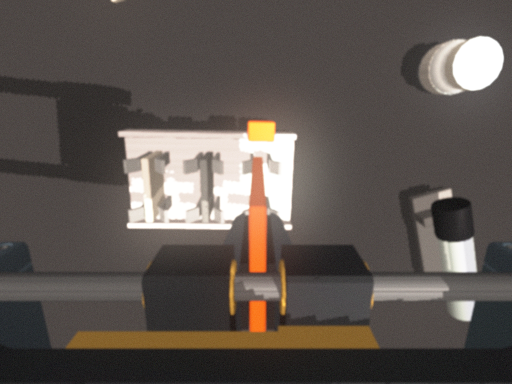

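I was one row short in y, so I'll make up that remainder and descend part-way at the same time.

```bash
python3 -m handwheel '[[0,[4,2,1.5],[-0.3,0.3,0]],[0,[4,2,2],[-0.3,0.3,0]],[0,[4,3,2],[-0.3,0.2,0]],[0,[3,3,1.5],[-0.2,0.2,0]],[0,[1,3,0.5],[0,0,0]],[0,[0,3,0],[0,0,0]],[0,[0,2,0],[0,0,0]],[0,[0,2,0],[0,0,0]],[0,[0,0,0],[0,0,0]],[0,[0,0,0],[0,0,0]]]'
python3 - <<'E'
from h import *
from workcell import env
p,Rm,s=cur(); print(s['time_s'],p,s['ee_rot'],s['gripper_width'],s['force'],s['qvel'].round(1))
im=env.grab_frame('wrist'); cv2.imwrite('pics/wrist6.png',im[:,:,::-1])
im2=env.grab_frame('scene'); cv2.imwrite('pics/scene6.png',im2[:,:,::-1])
p1,R1=slotpose(79+105); show(p,Rm,p1,R1,10)
a=cv2.resize(im[:,:,::-1][100:340,100:320],None,fx=2.4,fy=2.4,interpolation=2)
Rz=R.from_euler('z',SYAW,degrees=True)
T=lambda L:np.round((wproj(Rz.apply(np.array(L,float))+SLOT,p,Rm)-[100,100]+.5)*2.4).astype(int)
for sg in(1,-1): cv2.polylines(a,[cv2.convexHull(T([[i,sg*j,k] for i in(-14,14) for j in(51.8,72) for k in(6,25)]))],1,(255,0,0),1)
cv2.polylines(a,[T([[-8,-50,0],[8,-50,0],[8,50,0],[-8,50,0]])],1,(0,255,255),1)
cv2.polylines(a,[T([[-17.5,-50,57],[17.5,-50,57],[17.5,50,57],[-17.5,50,57]])],1,(0,255,0),1)
# held tile model: bottom at tool y=+79, extents
P=p+np.array([[b,c,d] for b in(-35,35) for c in(79,-41) for d in(-4,4)],float)@Rm.T
q=((wproj(P,p,Rm)-[100,100]+.5)*2.4).astype(int)
for i,j in((0,1),(0,4),(1,5),(4,5),(4,6),(5,7),(0,2),(1,3),(2,3)): cv2.line(a,q[i],q[j],(255,0,255),1)
cv2.imwrite('pics/w6o.png',a)
E
```

```text
time_s: 10.32
ee_pos: [603.5, -198.2, 196.6]
ee_rot: [-90.0, 0.1, -103.4]
force: [-0.3, 0.2, -1.4]
gripper_width: 7.6
10.3167 [ 603.48427916 -198.1737738   196.55602385] [ -89.98710041    0.13736235 -103.40059842] 7.646477569855208 [-0.28819266  0.16326175 -1.35670795] [ 0.1 -0.2 -0.4 -0.   0.   0.1]
N 10 shift [ 0.02  0.06 -0.  ] turn [-0.001 -0.    -0.014]
[[603, -198, 197], [603, -198, 196], [603, -198, 196], [603, -198, 196], [603, -198, 196]]
```

View pics/w6o.png

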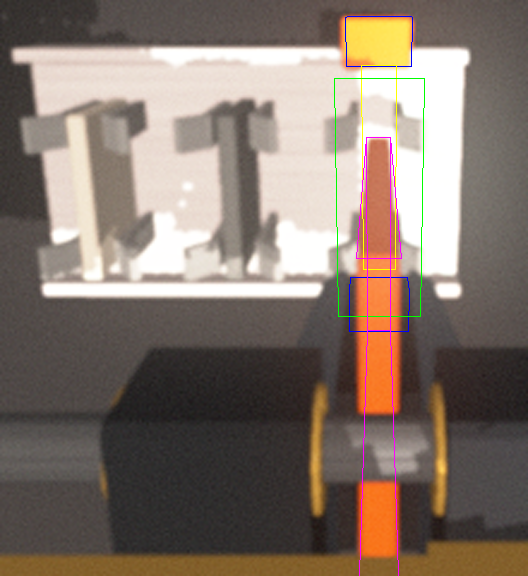

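The tile lines up with the slot to about 1 mm. Descending 96 mm with -0.7 mm in z, then the last bit slowly while watching the force.

```bash
python3 -m handwheel '[[0,[0,6,-0.7],[0,0,0]],[0,[0,12,0],[0,0,0]],[0,[0,12,0],[0,0,0]],[0,[0,10,0],[0,0,0]],[0,[0,8,0],[0,0,0]],[0,[0,6,0],[0,0,0]],[0,[0,4,0],[0,0,0]],[0,[0,2,0],[0,0,0]],[0,[0,0,0],[0,0,0]],[0,[0,0,0],[0,0,0]]]' 25
python3 - <<'E'
from h import *
from workcell import env
p,Rm,s=cur(); print(s['time_s'],p,s['ee_rot'],s['force'])
im=env.grab_frame('scene'); cv2.imwrite('pics/s7.png',cv2.resize(im[60:220,90:250,::-1],None,fx=3.5,fy=3.5,interpolation=2))
E
```

```text
time_s: 11.25
ee_pos: [603.2, -198.2, 136.9]
ee_rot: [-89.9, 0.1, -103.4]
force: [0.0, -0.6, -1.2]
gripper_width: 7.7
11.25 [ 603.23125666 -198.18217836  136.94859917] [ -89.93486252    0.1292968  -103.41350122] [ 0.03712952 -0.62411542 -1.24734637]
```

View pics/s7.png

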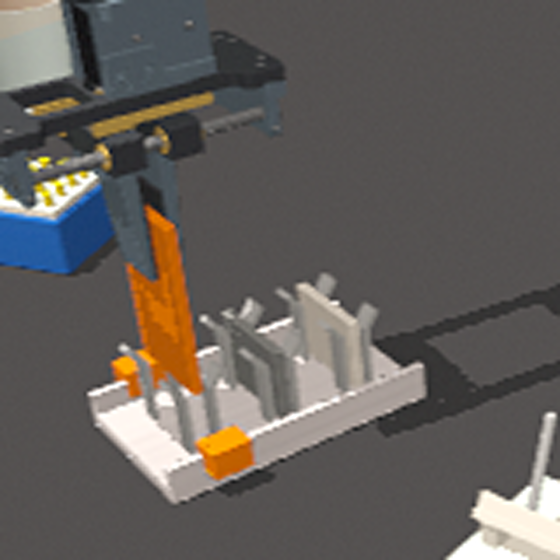

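The tile is between the flares with no contact force, and about 46 mm remain.

```bash
python3 -m handwheel '[[0,[0,5,0],[0,0,0]],[0,[0,7,0],[0,0,0]],[0,[0,7,0],[0,0,0]],[0,[0,7,0],[0,0,0]],[0,[0,6,0],[0,0,0]],[0,[0,5,0],[0,0,0]],[0,[0,3,0],[0,0,0]],[0,[0,1,0],[0,0,0]],[0,[0,1,0],[0,0,0]],[0,[0,0,0],[0,0,0]]]'
```

```text
time_s: 12.13
ee_pos: [603.1, -198.0, 94.6]
ee_rot: [-90.0, 0.1, -103.4]
force: [-0.4, 0.2, -1.9]
gripper_width: 7.9
```

```bash
python3 -m handwheel '[[0,[0,1,0],[0,0,0]],[0,[0,1,0],[0,0,0]],[0,[0,0.5,0],[0,0,0]],[0,[0,0.5,0],[0,0,0]],[0,[0,0,0],[0,0,0]],[0,[0,0,0],[0,0,0]],[0,[0,0,0],[0,0,0]],[0,[0,0,0],[0,0,0]],[0,[0,0,0],[0,0,0]],[0,[0,0,0],[0,0,0]]]'
```

```text
time_s: 12.97
ee_pos: [603.0, -198.0, 91.6]
ee_rot: [-90.0, 0.1, -103.4]
force: [0.0, -0.2, -1.3]
gripper_width: 7.9
```

```bash
python3 -m handwheel '[[0,[0,0.5,0],[0,0,0]],[0,[0,0.5,0],[0,0,0]],[0,[0,0.5,0],[0,0,0]],[0,[0,0,0],[0,0,0]],[0,[0,0,0],[0,0,0]],[0,[0,0,0],[0,0,0]],[0,[0,0,0],[0,0,0]],[0,[0,0,0],[0,0,0]],[0,[0,0,0],[0,0,0]],[0,[0,0,0],[0,0,0]]]'
python3 - <<'E'
from h import *
from workcell import env
im=env.grab_frame('wrist'); cv2.imwrite('pics/w8.png',im[:,:,::-1])
im=env.grab_frame('scene'); cv2.imwrite('pics/s8.png',cv2.resize(im[100:220,90:250,::-1],None,fx=4.5,fy=4.5,interpolation=2))
E
```

```text
time_s: 13.8
ee_pos: [603.1, -198.0, 90.5]
ee_rot: [-90.0, 0.1, -103.4]
force: [-1.9, 1.1, 4.8]
gripper_width: 8.1
```

View pics/s8.png

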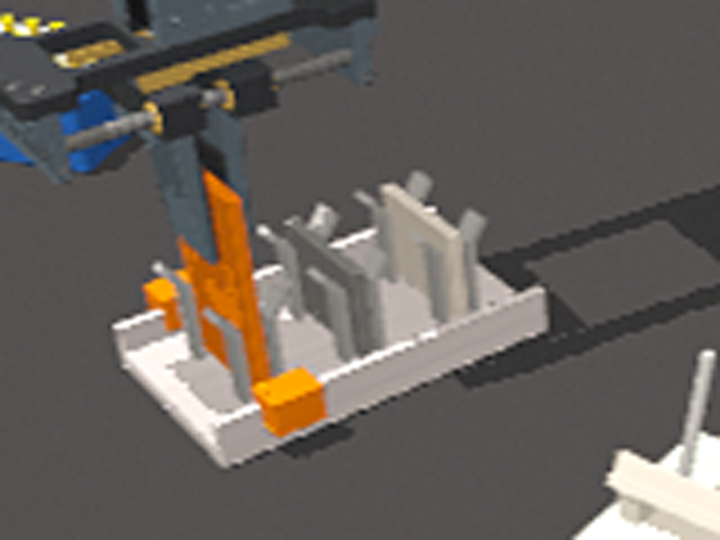

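Force rises to about +6 N with the TCP at 90.5 mm, just where the floor should be. Releasing, then withdrawing straight up.

```bash
python3 -m handwheel '[[0.4,[0,0,0],[0,0,0]],[0.4,[0,0,0],[0,0,0]],[0.4,[0,0,0],[0,0,0]],[0.4,[0,0,0],[0,0,0]],[0.4,[0,0,0],[0,0,0]],[0.4,[0,0,0],[0,0,0]],[0.4,[0,0,0],[0,0,0]],[0.4,[0,0,0],[0,0,0]],[0.4,[0,0,0],[0,0,0]],[0.4,[0,0,0],[0,0,0]]]'
python3 -m handwheel '[[0.4,[0,-4,0],[0,0,0]],[0.4,[0,-8,0],[0,0,0]],[0.4,[0,-14,0],[0,0,0]],[0.4,[0,-20,0],[0,0,0]],[0.4,[0,-20,0],[0,0,0]],[0.4,[0,-20,0],[0,0,0]],[0.4,[0,-16,0],[0,0,0]],[0.4,[0,-10,0],[0,0,0]],[0.4,[0,-5,0],[0,0,0]],[0.4,[0,0,0],[0,0,0]]]'
python3 - <<'E'
from h import *
from workcell import env
p,Rm,s=cur(); print(p)
im=env.grab_frame('wrist'); cv2.imwrite('pics/w9.png',im[:,:,::-1])
im=env.grab_frame('scene'); cv2.imwrite('pics/s9.png',im[:,:,::-1])
C=cams()
a=im[:,:,::-1][100:220,90:250]; a=cv2.resize(a,None,fx=4.5,fy=4.5,interpolation=2)
P=tilepts(SLOT[0],SLOT[1],SYAW,lean=0,z=12); q=((proj(C['scene'],P)-[90,100]+.5)*4.5).astype(np.float32)
cv2.polylines(a,[cv2.convexHull(q).astype(int)],1,(255,0,255),1); cv2.imwrite('pics/s9o.png',a)
E
```

```text
time_s: 14.73
ee_pos: [603.0, -198.0, 90.1]
ee_rot: [-90.0, 0.1, -103.4]
force: [-0.4, -0.1, 0.2]
gripper_width: 36.4
time_s: 15.57
ee_pos: [603.3, -198.4, 208.4]
ee_rot: [-89.8, 0.1, -103.4]
force: [0.7, 0.4, -0.6]
gripper_width: 36.5
[ 603.32578068 -198.40067552  208.44752485]
```

View pics/s9o.png

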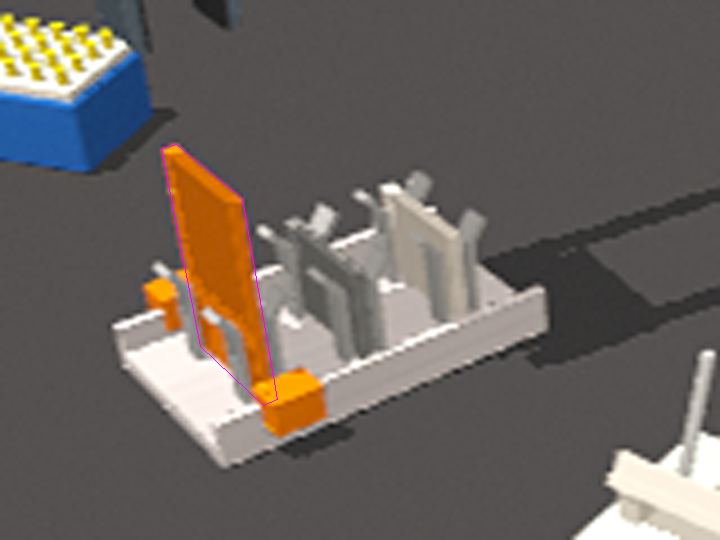

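View pics/s9.png

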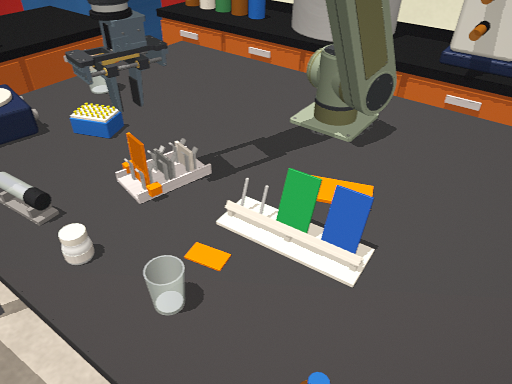

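View pics/w9.png

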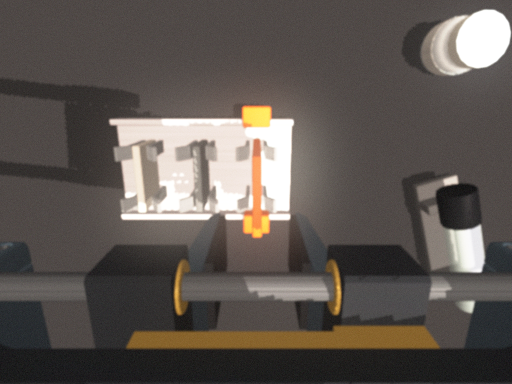

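The tile stands upright in the marked slot. Its outline matches the fully seated model (scene ~138,158), the green and blue tiles are still in the stand, and the gripper is clear.

```bash
python3 -c "
from workcell import env
print(env.job_done())"
```

```text
the job is handed in; nothing more can be done
None
```

I lifted the middle-sized orange tile out of the drying stand and stood it in the rack slot with the orange clips. I let go, backed straight up clear of it, and handed the job in at about 15.7 s of the 35 s limit.

- **Seating:** while lowering, the force rose to about 6 N with the tool at 90.5 mm, which is where the slot floor should be. After release, the tile's outline in the scene picture matched the model of a fully seated, upright tile.
- **Clear of contact:** at the last reading the force was about zero. The gripper was about 75 mm above the tile.
- **Other tiles:** the green and blue tiles are still in the stand, and nothing else looked moved in the last pictures.
- **Disagreements:** the wrist camera put the tile about 1.4 mm off my fit from the fixed cameras, and the slot about 1 mm off. I corrected for both. I also typed one row too few on the way to the rack, leaving the tool about 18 mm short, and made that up before lowering.

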